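# Set the nip of the slide press with a wedge feeler and lock it

### The arm

A 6-joint arm with a two-finger parallel gripper is mounted at the origin on the work surface. World frame = base frame: x ahead of the robot, y to its left, z up, the work surface at z = 0. Lengths are in mm, angles in rad, forces in N, time in s.
With the tool pointing down it reaches from about 400 to 825 mm from the base axis. Payload 7 kg.
Tool frame: the origin (TCP) lies at the very end of the fingers, on their centre line; the grasp point (between the pads) lies 19 mm behind it (manip.grip_point_offset is the distance from the TCP to the grasp point, in mm); z points along the fingers, y is the line along which they close (so a half turn about z gives the same grasp; the last joint's range is limited). The gripper opens to 88 mm and grips with 3 to 60 N. Pads are 19 mm wide; open, the fingers measure 130 mm over their backs; the gripper's body (78 mm by 193 mm) begins 47 mm behind the grasp point.
Start: joints at [-0.89, 0.359, 0.012, 0, -1.224, -0.288], TCP at [258.346, -623.58, 226.561] pointing down, gripper open.
Joint ranges: [-3.07, 3.07], [-1.43, 2.12], [-1.02, 1.25], [-3.03, 1.67], [-3.05, -0], [-3.03, 3.03]. Speed limits (rad/s): [2.39, 2.39, 3.01, 3.14, 3.14, 3.14].

### API

Orientations are given as a unit quaternion [w, x, y, z].
In Python, from cell import manip gives the robot as it stands.
- The arm moves only by the tool send_rows, never from a script. Its argument "motion" is a list of rows, each an object with "offset": the shift along the tool's x, y, z in mm, a list of three; "dr": the turn, a rotation vector about the tool's x, y, z in degrees, a list of three. A call has 1 to 10 rows; each row shifts and turns the commanded pose from where the row before left it, along the tool's axes as they then stand; what a row does not reach is not made up. A row lasts 1/10 s, in which the tool goes at most 50 mm and 8.59 degrees, less where a joint would pass 70% of its speed; a pose out of reach is approached as far as the arm can. A call is refused whole if a number of a shift passes 50 or a number of a turn 8.59, either way. A call with a gripper value outside its range is refused whole. "claw" is the opening, from 0 (shut) to 1 (fully open), set as the call begins (left out, the last holds). The fingers move at their own pace and stop on an object; "squeeze" is the grip in N (left out, the last holds). Time passes only in rows, so rows that do not move let the fingers close. It gives the time, the measured TCP pose, the force, the opening and the grip force at its end, in the units of the state.
- manip.observe(): the state, without advancing time (a new reading comes with each control period).
- manip.grab_frame(name): name is "scene" or "side" or "wrist"; returns (picture, depth): 384x512x3 uint8, red, green, blue; 384x512 float32, mm along the optical axis (not along the pixel's ray), 0 where there is no reading.
- manip.calibration(name): a dict with "fx", "fy", "cx", "cy" (pixels), "position" and "rotation" of the camera in the world; the wrist camera has in their place "tool_from_camera" (4x4, takes a point from camera to tool coordinates, whose origin is the TCP and whose axes are the flange's). Camera axes: x right, y up, looking along -z (the intrinsics and any distortion apply to the point x, -y, -z); pixel columns grow to the right and rows downward; lengths in mm; the calibration is good to about 2 mm. A picture is of the moment at which its call begins: read the wrist's pose just before it. calibration takes no time and is no camera call.
- manip.sign_off(): hands the job in; it is judged then, once.
The state is a dict: "clock": time; "joint_pos": joint angles; "qd": joint speeds; "joint_torque": joint torques, N m; "tcp_pos": TCP position; "eef_rot": TCP orientation; "ft_force": force on the tool from outside, world axes, zero at the start; "moment": the same for the moment, N m; "width": finger opening in mm; "grip_force": force on a finger pad.
Only numpy, scipy, OpenCV 4.12 (cv2) and the standard library are available. Lean on these libraries where they do the work, as an engineer would, in place of code of your own. Each camera call takes 0.05 s, during which the arm holds its last target. There are 200 camera calls.

### The job

Take the orange-handled wedge feeler from the rubber mat, lay it flat on the press's metal platen and slide it thin end first under the sprung pressure bar until you feel a light but definite drag, about 6 N; do not force it, the bar must never be loaded by more than 14 N. Leave the feeler nipped there, then throw the red lock lever fully over, away from the bar. Leave everything else on the bench where it is.

Things in the scene. Friction and masses are not known exactly. Their poses are not given: they have to be found in the camera images.
- feeler_grip (a point): Middle of the feeler's orange grip, 26 mm above the feeler's flat underside. The grip is an upright block 30 mm long (feeler x), 14 mm wide (feeler y), 42 mm tall, reaching down to the underside; pinch it across its 14 mm from above. x points along the steel blade to its thin end, z up. The feeler lies flat, underside down.
- feeler_tip (a point): Middle of the feeler's thin end, on its flat underside, 130 mm ahead of the grip's middle; axes as feeler_grip. The blade is 16 mm wide and 3 mm thick here; its top rises evenly (1 in 8) over 80 mm to 13 mm thick.
- feeler: The whole steel wedge feeler, about 0.12 kg; origin on its underside, 26 mm below feeler_grip; x to the thin end, z up. Once wedged under the bar it stays put when let go.
- press_nip (a point): Fixed point on the slide press, at the lowest line of the pressure bar, at its middle, 32.5 mm above the bench. x is the level direction in which the feeler is pushed in; z up. The bar is a level steel rod, 14 mm in diameter, 44 mm long along y, on stiff upright springs: 12 N per mm of lift, up to 6 mm. The feeler lifts it.
- press: The fixed press; origin on the bench straight below press_nip, same axes. White base 120 mm wide, x -160 to +200 mm, 12 mm high. On it the aluminium platen, 50 mm wide, x -150 to +60 mm. Its flat level top lies 4.5 to 9.5 mm below the bar, different each time and not measured: it must be felt. The mat below the feeler at the start is 3 mm thick.
- head: The blue bridge that carries the bar (the bar counts as part of it): two posts, 14 mm wide, 22 mm along x, 60 mm clear between them in y, and a crosspiece over them. Origin on the base's top straight below the bar, axes as press_nip; it reaches 87 mm above the bench.
- lock (a joint): Red lock lever on the far end of the press base, 145 mm beyond the bar on the press's x axis. Pivots about the press's y axis; 0 = leaning 0.5 rad from upright towards the bar, 1.0 rad = fully thrown, leaning as far away from the bar. Starts between 0 and 0.2 rad, turns with light friction, stays where it is left.
- lock_tip (a point): Centre of the red ball, 26 mm in diameter, at the top of the lever, 80 mm from the pivot; the pivot is 34 mm above the bench. It moves with the lever.
- strip: Bystander: plain steel gauge strip 150 mm long with black grip, 12 mm tall, lying on the mat beside the feeler; origin on its underside, x along the strip away from the black grip.
- dish_a: Bystander: closed round dish 86 mm across, 14 mm high; origin at the centre of its underside.
- dish_b: Bystander: closed round dish 86 mm across, 14 mm high; origin at the centre of its underside.
- reagent: Bystander: amber bottle 56 mm across, 120 mm tall; origin at the centre of its underside.
- jar: Bystander: small jar 50 mm across, 60 mm tall; origin at the centre of its underside.
- slidebox: Bystander: green slide box 75 x 85 x 30 mm; origin at the centre of its underside.
- pen: Bystander: blue pen 120 mm long, 12 mm thick; origin at the centre of its underside.

How it is judged:
By the outcome, as a careful person would: the job done as asked, in the order asked, and still so for the second after the job is handed in, with the robot touching nothing.
It also fails if it takes over 61 s, if anything falls off the work surface, if the arm or the gripper's body presses on something with over 40 N, if the wrist force passes 120 N, or if a joint passes its speed limit or range.

## Working session

There is one attempt and no reset: what is moved stays moved. The work goes in short steps, Python scripts to look and compute and a tool call to move; the robot and the scene stay as the last step left them, time stands still between calls to the robot, and variables do not carry over. Pictures are saved under pics/ and viewed, at most 10 in all, crops included, and the job is handed in when it is done.

Besides the shell and the picture viewer there is one more tool, called after "Emit:" by a JSON object that holds its "api" and its "payload", one argument or row to a line. send_rows: Moves the arm, as the interface text tells. Its arguments: {"type":"object","properties":{"motion":{"type":"array","items":{"type":"object","properties":{"offset":{"type":"array","items":{"type":"number"}},"dr":{"type":"array","items":{"type":"number"}}}}},"claw":{"type":"number"},"squeeze":{"type":"number"}},"required":["motion"]}

```bash
mkdir -p pics; ls; cat > h.py <<'E'
import numpy as np, cv2
from cell import manip
from scipy.spatial.transform import Rotation as R
def cam(name):
    c=manip.calibration(name)
    if name=="wrist":
        s=manip.observe(); q=s["eef_rot"]
        Rt=R.from_quat([q[1],q[2],q[3],q[0]]).as_matrix()
        T=np.array(c["tool_from_camera"]); 
        return c,Rt@T[:3,:3],Rt@T[:3,3]+np.array(s["tcp_pos"])
    rot=np.array(c["rotation"])
    if rot.shape!=(3,3): rot=R.from_quat([rot[1],rot[2],rot[3],rot[0]]).as_matrix()
    return c,rot,np.array(c["position"])
def ray(C,u,v):
    c,Rm,p=C
    d=np.array([(u-c["cx"])/c["fx"],-(v-c["cy"])/c["fy"],-1.0])
    return p,Rm@d
def plane(C,u,v,z):
    p,d=ray(C,u,v); return p+d*(z-p[2])/d[2]
def proj(C,P):
    c,Rm,p=C; q=Rm.T@(np.array(P)-p)
    return c["cx"]+c["fx"]*q[0]/-q[2], c["cy"]-c["fy"]*q[1]/-q[2]
def cloud(C,dep):
    c,Rm,p=C; v,u=np.indices(dep.shape)
    d=np.stack([(u-c["cx"])/c["fx"]*dep,-(v-c["cy"])/c["fy"]*dep,-dep],-1)
    return d@Rm.T+p
E
python3 - <<'E'
from h import *
s=manip.observe(); print(s)
for n in("scene","side","wrist"):
    C=cam(n); im,d=manip.grab_frame(n)
    np.savez(f"{n}0.npz",im=im,d=d,R=C[1],p=C[2])
    print(n,C[0],C[2],manip.grip_point_offset)
    cv2.imwrite(f"pics/{n}0.png",im[...,::-1])
E
```

```text
pics
{'clock': 0.0, 'joint_pos': array([-8.89907514e-01,  3.59407171e-01,  1.10633412e-02, -3.53802644e-04,
       -1.22407091e+00, -2.88115824e-01]), 'qd': array([ 0.00034362,  0.00044467,  0.00031889, -0.0021083 , -0.00030409,
        0.00051933]), 'joint_torque': array([-5.29430527e-04, -5.82710767e+01,  2.93052489e+01,  6.99719936e+00,
        6.86201442e-03, -1.89696289e-04]), 'tcp_pos': array([ 258.16338601, -623.16231625,  225.61084452]), 'eef_rot': array([-2.29719874e-04, -1.95067407e-01,  9.80789490e-01,  7.93540985e-04]), 'ft_force': array([ 0.31058161, -1.09482674, -0.20942765]), 'moment': array([-0.03126651, -0.0777954 , -0.01235938]), 'grip_force': 0.0, 'width': 87.75057671915248}
scene {'fx': 383.30860973044804, 'fy': 383.30860973044804, 'cx': 255.14573339309538, 'cy': 181.81445031356793, 'position': array([1328.33181905,  335.69803332,  705.62068601]), 'rotation': array([0.51173993, 0.24843701, 0.35681672, 0.74100144])} [1328.33181905  335.69803332  705.62068601] 18.8
side {'fx': 385.1257961211844, 'fy': 385.1257961211844, 'cx': 259.6336533672835, 'cy': 196.49129214567884, 'position': array([ 30.99297327, 753.62015857, 948.30740879]), 'rotation': array([-0.29675009, -0.12639407,  0.37679717,  0.86832472])} [ 30.99297327 753.62015857 948.30740879] 18.8
wrist {'fx': 269.53162221070505, 'fy': 269.53162221070505, 'cx': 256.9922975218329, 'cy': 193.49844870433927, 'tool_from_camera': array([[ 2.50353937e-04,  9.66662546e-01,  2.56053628e-01,
         6.90755399e+01],
       [ 9.99999434e-01,  2.27659948e-05, -1.06368667e-03,
        -3.42682842e-01],
       [-1.03405538e-03,  2.56053749e-01, -9.66661993e-01,
        -1.57848131e+02],
       [ 0.00000000e+00,  0.00000000e+00,  0.00000000e+00,
         1.00000000e+00]])} [ 194.59870242 -650.17219666  383.59895168] 18.8
```

View pics/scene0.png

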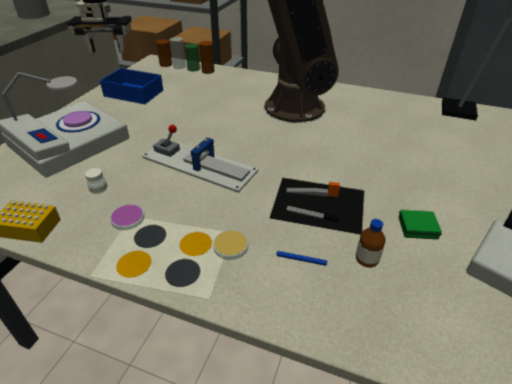

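View pics/side0.png

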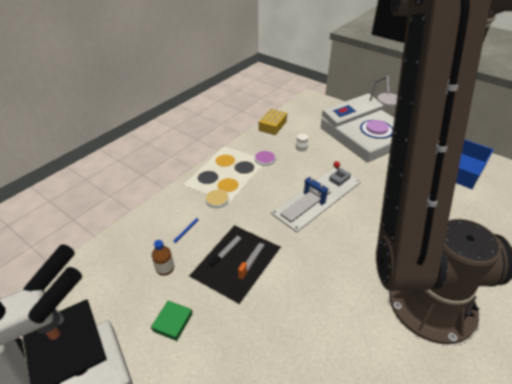

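The scene picture shows the orange grip at (334,188) with its blade to (288,190), the press from (250,180) to (148,152), the blue head at (203,153) and the red ball at (172,129). The side view shows the same items: grip (242,269), head (316,188), ball (337,165).

```bash
python3 - <<'E'
from h import *
for n in("scene","side"):
    f=np.load(n+"0.npz"); im,d=f["im"],f["d"]
    C=(manip.calibration(n),f["R"],f["p"]); P=cloud(C,d)
    h=cv2.cvtColor(im,cv2.COLOR_RGB2HSV); H,S,V=h[...,0],h[...,1],h[...,2]
    v,u=np.indices(H.shape)
    def roi(a,b,c,e): return (u>a)&(u<b)&(v>c)&(v<e)
    rs={"scene":dict(org=(315,350,175,200),red=(160,182,120,137),blue=(180,222,130,175),white=(135,262,130,195),mat=(268,372,175,232)),
        "side":dict(org=(230,255,255,282),red=(328,345,158,171),blue=(298,335,170,210),white=(268,365,160,235),mat=(185,285,222,302))}[n]
    ms=dict(org=(H>4)&(H<16)&(S>150),red=((H<6)|(H>172))&(S>150),blue=(H>105)&(H<130)&(S>110),white=(S<28)&(V>150))
    for k,m in ms.items():
        m=m&roi(*rs[k])&(d>0); q=P[m]
        print(n,k,m.sum(),"uv",u[m].mean().round(1),v[m].mean().round(1),"med",np.median(q,0).round(1),"lo",np.percentile(q,3,0).round(),"hi",np.percentile(q,97,0).round())
    # blade: bright px inside mat
    m=(V>90)&(S<90)&roi(*rs["mat"])&(P[...,2]<25)
    dark=cv2.morphologyEx(((V<60)&roi(*rs["mat"])).astype(np.uint8),cv2.MORPH_CLOSE,np.ones((25,25)))
    m&=cv2.erode(dark,np.ones((5,5)))>0
    N,L,st,ce=cv2.connectedComponentsWithStats(m.astype(np.uint8))
    for i in range(1,N):
        if st[i,4]>20:
            vv,uu=np.nonzero(L==i); q=np.array([plane(C,a,b,9) for a,b in zip(uu,vv)])
            c=q.mean(0); w,V2=np.linalg.eigh(np.cov(q[:,:2].T)); e=V2[:,1]; t=(q[:,:2]-c[:2])@e
            print("  blade",st[i],c.round(1),"dir",np.degrees(np.arctan2(e[1],e[0])).round(1),(c[:2]+e*t.min()).round(1),(c[:2]+e*t.max()).round(1))
    # press base rect
    m=((P[...,2]>5)&(P[...,2]<22)&roi(*rs["white"])).astype(np.uint8)
    cs=max(cv2.findContours(m,0,2)[0],key=cv2.contourArea)
    q=np.array([plane(C,a,b,12)[:2] for a,b in cs[:,0]],np.float32); 
    r=cv2.minAreaRect(q); print("  base",r,cv2.boxPoints(r).round().tolist())
E
```

```text
scene org 159 uv 333.2 189.2 med [483.2 250.7  27.2] lo [475. 237.   4.] hi [488. 265.  47.]
scene red 43 uv 172.0 128.4 med [ 473.1 -254.8  110.7] lo [ 465. -264.   97.] hi [ 479. -246.  118.]
scene blue 298 uv 201.2 152.0 med [ 505.9 -147.1   72.5] lo [ 447. -164.   24.] hi [ 525. -135.   84.]
scene white 1046 uv 198.8 165.3 med [ 506.6 -176.2   13.1] lo [ 419. -333.   11.] hi [548.  -1.  27.]
  blade [287 188  41   4 116] [486.3 178.7   9. ] dir 108.3 [504.3 124.4] [468.6 232.5]
  blade [287 206  36  11 119] [577.6 195.6   9. ] dir 91.5 [578.8 148.2] [576.3 243.3]
  base ((481.3768005371094, -169.33041381835938), (364.5655822753906, 131.81161499023438), 82.61414337158203) [[393.0, -342.0], [523.0, -359.0], [570.0, 3.0], [439.0, 20.0]]
side org 119 uv 241.7 270.0 med [474.6 256.6  32.4] lo [468. 224.   2.] hi [508. 267.  47.]
side red 16 uv 336.5 164.0 med [ 461.6 -251.3  112.5] lo [ 457. -257.  106.] hi [ 468. -243.  119.]
side blue 162 uv 316.1 188.2 med [ 472.3 -143.3   77.9] lo [ 437. -155.   31.] hi [ 516. -132.   84.]
side white 1827 uv 311.8 201.2 med [ 472.4 -110.9   12.9] lo [ 408. -328.    5.] hi [552.   4.  29.]
  blade [219 236  22  22 147] [575.7 197.4   9. ] dir 93.2 [578.5 147.6] [573.1 244.6]
  blade [246 243  18  27 161] [494. 176.   9.] dir 101.9 [504.6 125.5] [482.3 231.5]
  base ((477.02093505859375, -167.12001037597656), (363.8514404296875, 129.71913146972656), 81.46646881103516) [[386.0, -337.0], [514.0, -357.0], [568.0, 3.0], [440.0, 22.0]]
```

```bash
cat >> h.py <<'E'
def plan(target,yaw,n,do=True):
    """rows bringing the tool to target with tool-x yaw (deg, world), pointing down"""
    s=manip.observe(); q=s["eef_rot"]; R0=R.from_quat([q[1],q[2],q[3],q[0]])
    y=np.radians(yaw); x=np.array([np.cos(y),np.sin(y),0]); z=np.array([0,0,-1.])
    R1=R.from_matrix(np.stack([x,np.cross(z,x),z],1))
    dv=(R0.inv()*R1).as_rotvec()/n; st=(np.array(target)-s["tcp_pos"])/n
    print("from",s["tcp_pos"].round(1),"n",n,"dr",np.degrees(dv).round(2))
    Rc=R0
    for i in range(n):
        print(Rc.inv().apply(st).round(1).tolist()); Rc=Rc*R.from_rotvec(dv)
E
python3 -c "
from h import *
plan([478,253,200],-78,20)"
```

```text
from [ 258.2 -623.2  225.8] n 20 dr [ 0.    0.   -3.97]
[-26.9, 36.3, 1.3]
[-29.4, 34.3, 1.3]
[-31.7, 32.2, 1.3]
[-33.8, 29.9, 1.3]
[-35.8, 27.5, 1.3]
[-37.6, 25.0, 1.3]
[-39.3, 22.3, 1.3]
[-40.7, 19.5, 1.3]
[-42.0, 16.6, 1.3]
[-43.0, 13.7, 1.3]
[-43.9, 10.7, 1.3]
[-44.5, 7.6, 1.3]
[-44.9, 4.5, 1.3]
[-45.1, 1.4, 1.3]
[-45.1, -1.8, 1.3]
[-44.9, -4.9, 1.3]
[-44.5, -8.0, 1.3]
[-43.8, -11.0, 1.3]
[-42.9, -14.1, 1.3]
[-41.8, -17.0, 1.3]
```

Emit:
{"api": "send_rows", "payload": {
  "motion": [
    {"offset": [-27,36,1.3],"dr": [0,0,-4]},
    {"offset": [-29,34,1.3],"dr": [0,0,-4]},
    {"offset": [-32,32,1.3],"dr": [0,0,-4]},
    {"offset": [-34,30,1.3],"dr": [0,0,-4]},
    {"offset": [-36,27.5,1.3],"dr": [0,0,-4]},
    {"offset": [-37.6,25,1.3],"dr": [0,0,-4]},
    {"offset": [-39,22,1.3],"dr": [0,0,-4]},
    {"offset": [-41,19.5,1.3],"dr": [0,0,-4]},
    {"offset": [-42,16.6,1.3],"dr": [0,0,-4]},
    {"offset": [-43,13.7,1.3],"dr": [0,0,-4]}
  ],
  "claw": 0.6,
  "squeeze": 20
}}

```text
clock: 1.15
tcp_pos: [368.0, -184.2, 213.6]
eef_rot: [0.0, -0.52, 0.854, -0.0]
ft_force: [1.5, 0.6, 0.4]
width: 52.5
grip_force: 0.0
```

Emit:
{"api": "send_rows", "payload": {
  "motion": [
    {"offset": [-44,10.7,1.3],"dr": [0,0,-4]},
    {"offset": [-44.5,7.6,1.3],"dr": [0,0,-4]},
    {"offset": [-45,4.5,1.3],"dr": [0,0,-4]},
    {"offset": [-45,1.4,1.3],"dr": [0,0,-4]},
    {"offset": [-45,-1.8,1.3],"dr": [0,0,-4]},
    {"offset": [-45,-5,1.3],"dr": [0,0,-4]},
    {"offset": [-44.5,-8,1.3],"dr": [0,0,-4]},
    {"offset": [-44,-11,1.3],"dr": [0,0,-4]},
    {"offset": [-43,-14,1.3],"dr": [0,0,-4]},
    {"offset": [-42,-17,1.3],"dr": [0,0,-3.5]}
  ]
}}

```text
clock: 2.15
tcp_pos: [475.1, 255.2, 200.4]
eef_rot: [0.0, 0.778, -0.628, -0.0]
ft_force: [1.5, 0.4, 0.5]
width: 52.7
grip_force: 0.0
```

Emit:
{"api": "send_rows", "payload": {
  "motion": [
    {"offset": [0,0,0],"dr": [0,0,0]},
    {"offset": [0,0,0],"dr": [0,0,0]}
  ]
}}

```text
clock: 2.35
tcp_pos: [474.8, 254.0, 199.7]
eef_rot: [0.001, 0.778, -0.629, -0.0]
ft_force: [0.2, -0.5, 0.3]
width: 52.6
grip_force: 0.0
```

```bash
cat > look.py <<'E'
from h import *
import sys
C=cam("wrist"); im,d=manip.grab_frame("wrist"); np.savez("w.npz",im=im,d=d,R=C[1],p=C[2])
cv2.imwrite(f"pics/{sys.argv[1]}.png",im[...,::-1])
h=cv2.cvtColor(im,cv2.COLOR_RGB2HSV); H,S,V=h[...,0],h[...,1],h[...,2]
P=cloud(C,d)
m=(H>4)&(H<18)&(S>150)
top=m&(abs(P[...,2]-45)<5); q=P[top]
print("org",m.sum(),"top",top.sum(),q.mean(0).round(1),q.min(0).round(),q.max(0).round())
r=cv2.minAreaRect(q[:,:2].astype(np.float32)); print(r)
print(manip.observe()["tcp_pos"].round(1),manip.observe()["clock"])
E
python3 look.py w1
```

```text
org 444 top 295 [477.2 248.2  44.5] [468. 234.  41.] [486. 263.  47.]
((477.1482849121094, 248.57864379882812), (13.196649551391602, 29.165325164794922), 12.073805809020996)
[474.7 253.2 200. ] 2.4
```

View pics/w1.png

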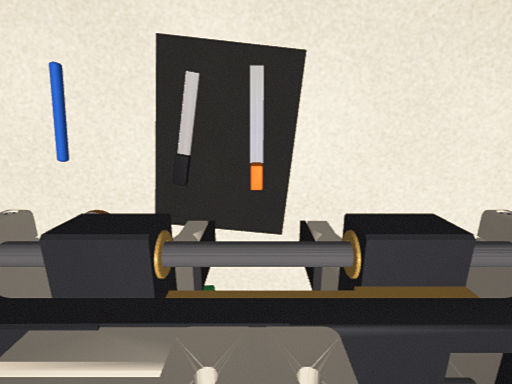

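Wrist view: orange grip at (256,177), blade straight up to its tip at (257,66), aligned with the tool. The grip is about 5 mm ahead and -1.5 mm sideways.

Emit:
{"api": "send_rows", "payload": {
  "motion": [
    {"offset": [5,-1.5,30],"dr": [0,0,0]},
    {"offset": [0,0,40],"dr": [0,0,0]},
    {"offset": [0,0,40],"dr": [0,0,0]},
    {"offset": [0,0,35],"dr": [0,0,0]},
    {"offset": [0,0,25],"dr": [0,0,0]},
    {"offset": [0,0,10],"dr": [0,0,0]},
    {"offset": [0,0,8],"dr": [0,0,0]},
    {"offset": [0,0,0],"dr": [0,0,0]},
    {"offset": [0,0,0],"dr": [0,0,0]}
  ]
}}

```text
clock: 3.3
tcp_pos: [478.3, 249.1, 13.7]
eef_rot: [-0.001, 0.777, -0.629, 0.0]
ft_force: [-0.4, 0.2, -0.1]
width: 52.7
grip_force: 0.0
```

Emit:
{"api": "send_rows", "payload": {
  "motion": [
    {"offset": [0,0,0],"dr": [0,0,0]},
    {"offset": [0,0,0],"dr": [0,0,0]},
    {"offset": [0,0,0],"dr": [0,0,0]},
    {"offset": [0,0,0],"dr": [0,0,0]},
    {"offset": [0,0,0],"dr": [0,0,0]},
    {"offset": [0,0,0],"dr": [0,0,0]},
    {"offset": [0,0,0],"dr": [0,0,0]},
    {"offset": [0,0,0],"dr": [0,0,0]}
  ],
  "claw": 0,
  "squeeze": 20
}}

```text
clock: 4.1
tcp_pos: [477.7, 248.7, 12.6]
eef_rot: [0.0, 0.777, -0.629, 0.0]
ft_force: [-1.2, 0.6, 2.1]
width: 14.0
grip_force: 20.0
```

```bash
python3 -c "
from h import *
s=manip.observe();print(s)"
```

```text
{'clock': 4.1, 'joint_pos': array([ 8.44215487e-01,  3.75990791e-01, -5.39983767e-01,  9.34359443e-06,
       -6.54867680e-01, -6.34651732e-01]), 'qd': array([ 0.00112301, -0.0005892 , -0.00026853,  0.00109189,  0.00031028,
       -0.00154703]), 'joint_torque': array([-1.93160148e-01, -4.83420360e+01,  1.88320184e+01,  4.53667313e+00,
        1.89502453e-01,  3.89870955e-03]), 'tcp_pos': array([477.66646427, 248.72088939,  12.62753481]), 'eef_rot': array([ 2.30623584e-05,  7.77187386e-01, -6.29269232e-01,  1.78750328e-06]), 'ft_force': array([-1.15019864,  0.55002489,  2.14540432]), 'moment': array([ 0.04635321,  0.42404922, -0.01472685]), 'grip_force': 19.9798384308815, 'width': 14.034746176190053}
```

Emit:
{"api": "send_rows", "payload": {
  "motion": [
    {"offset": [0,0,-10],"dr": [0,0,0]},
    {"offset": [0,0,-25],"dr": [0,0,0]},
    {"offset": [0,0,-30],"dr": [0,0,0]},
    {"offset": [0,0,-25],"dr": [0,0,0]},
    {"offset": [0,0,-10],"dr": [0,0,0]},
    {"offset": [0,0,0],"dr": [0,0,0]}
  ],
  "squeeze": 30
}}

```text
clock: 4.7
tcp_pos: [478.3, 249.4, 114.2]
eef_rot: [-0.002, 0.777, -0.629, 0.0]
ft_force: [0.9, -0.2, -1.6]
width: 13.5
grip_force: 30.0
```

```bash
python3 -c "
from h import *
plan([510,50,112],-98,8); print(manip.observe()['ft_force'],manip.observe()['width'])"
```

```text
from [478.3 249.4 114.2] n 8 dr [-0.02  0.02  2.5 ]
[25.2, 1.3, 0.2]
[25.2, 0.2, 0.2]
[25.2, -0.9, 0.2]
[25.2, -2.0, 0.2]
[25.0, -3.1, 0.2]
[24.9, -4.2, 0.3]
[24.7, -5.3, 0.3]
[24.4, -6.3, 0.3]
[ 0.894285   -0.1961415  -1.55147522] 13.509335260999833
```

Emit:
{"api": "send_rows", "payload": {
  "motion": [
    {"offset": [25,1.3,0.2],"dr": [0,0,2.5]},
    {"offset": [25,0.2,0.2],"dr": [0,0,2.5]},
    {"offset": [25,-1,0.2],"dr": [0,0,2.5]},
    {"offset": [25,-2,0.2],"dr": [0,0,2.5]},
    {"offset": [25,-3,0.2],"dr": [0,0,2.5]},
    {"offset": [25,-4,0.3],"dr": [0,0,2.5]},
    {"offset": [25,-5,0.3],"dr": [0,0,2.5]},
    {"offset": [24.5,-6,0.3],"dr": [0,0,2.5]},
    {"offset": [0,0,0],"dr": [0,0,0]},
    {"offset": [0,0,0],"dr": [0,0,0]}
  ]
}}

```text
clock: 5.7
tcp_pos: [507.7, 48.9, 109.4]
eef_rot: [-0.001, -0.656, 0.755, 0.0]
ft_force: [-0.0, 0.9, -1.7]
width: 13.8
grip_force: 30.0
```

```bash
python3 - <<'E'
from h import *
s=manip.observe(); print(s["tcp_pos"].round(1),s["ft_force"].round(2))
C=cam("wrist"); im,d=manip.grab_frame("wrist"); np.savez("w2.npz",im=im,d=d,R=C[1],p=C[2])
cv2.imwrite("pics/w2.png",im[...,::-1]); P=cloud(C,d)
h=cv2.cvtColor(im,cv2.COLOR_RGB2HSV); H,S,V=h[...,0],h[...,1],h[...,2]
m=(H>105)&(H<130)&(S>110)&(abs(P[...,2]-85)<7)&(P[...,1]<-80)
q=P[m]; print("crosspiece",m.sum(),q.mean(0).round(1),cv2.minAreaRect(q[:,:2].astype(np.float32)))
m=(P[...,2]>8)&(P[...,2]<16)&(P[...,1]<60)
q=P[m]; print("base",m.sum(),np.median(q[:,2]),cv2.minAreaRect(q[:,:2].astype(np.float32)))
m=((H<6)|(H>172))&(S>150)&(P[...,2]>80)&(P[...,1]<-150); print("red",m.sum(),P[m].mean(0).round(1) if m.any() else '')
E
```

```text
[507.7  48.9 109.4] [-0.03  0.95 -1.74]
crosspiece 0 [nan nan nan] ((0.0, 0.0), (0.0, 0.0), 0.0)
base 12681 11.68561020822088 ((592.5570068359375, -38.27326965332031), (351.9107971191406, 151.88607788085938), 10.097167015075684)
red 0 <stdin>:7: RuntimeWarning: Mean of empty slice.
  ret = um.true_divide(
```

View pics/w2.png

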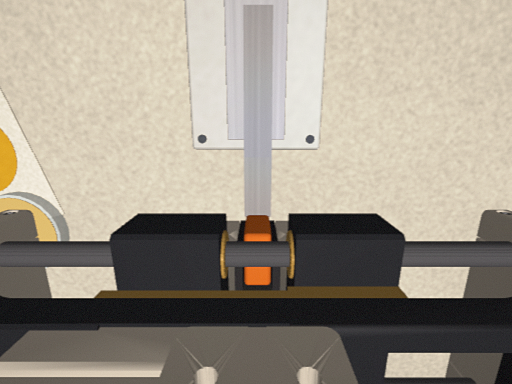

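Wrist view: feeler held straight, tip about (258,5); press base's near edge from (193,149) to (320,149), its sides running up to (187,0) and (327,0); platen corners (228,140), (284,140).

```bash
python3 - <<'E'
from h import *
f=np.load("w2.npz"); C=(manip.calibration("wrist"),f["R"],f["p"]); im=f["im"]
g=im.min(2).astype(int)
h=cv2.cvtColor(im,cv2.COLOR_RGB2HSV); m=((h[...,1]<18)&(h[...,2]>170)).astype(np.uint8)
A=[];B=[]
for v in range(5,135,5):
    r=np.nonzero(m[v,170:340])[0]+170; A.append((r.min(),v));B.append((r.max()+1,v))
print(A[::5],B[::5])
out=[]
for L in(A,B):
    q=np.array([plane(C,u,v,12)[:2] for u,v in L],np.float32); l=cv2.fitLine(q,cv2.DIST_HUBER,0,.01,.01).ravel(); out.append(l); print("edge yaw",np.degrees(np.arctan2(l[1],l[0])).round(2),l[2:].round(1))
for u in(215,300): 
    c=np.nonzero(m[100:180,u])[0]+100; print("rear",u,c.max()+1,plane(C,u,c.max()+1,12).round(1))
# press axis
y=np.radians(np.mean([np.degrees(np.arctan2(l[1],l[0])) for l in out])); 
e=np.array([np.cos(y),np.sin(y)]); e*=-np.sign(e[1]); n=np.array([-e[1],e[0]])
lat=np.mean([l[2:]@n for l in out]); rear=np.mean([plane(C,u,np.nonzero(m[100:180,u])[0].max()+101,12)[:2]@e for u in(215,300)])
print("width",np.diff([l[2:]@n for l in out]),"e",e,"yaw",np.degrees(np.arctan2(e[1],e[0])))
O=e*(rear+160)+n*lat; print("press origin",O)
s=manip.observe(); t=s["tcp_pos"][:2]-O; print("tcp in press x,y",t@e,t@n)
# tool x yaw
q=s["eef_rot"]; X=R.from_quat([q[1],q[2],q[3],q[0]]).as_matrix()[:,0]; print("tool yaw",np.degrees(np.arctan2(X[1],X[0])))
# feeler blade yaw from its edges at z~106
d=cloud(C,f["d"]); mm=(d[...,2]>85)&(d[...,1]<20)&(d[...,2]<125); v,u=np.nonzero(mm); print(mm.sum(),d[mm].mean(0) if mm.any() else '')
if mm.any():
    l=cv2.fitLine(d[mm][:,:2].astype(np.float32),2,0,.01,.01).ravel(); print("blade yaw",np.degrees(np.arctan2(l[1],l[0])),"tip y",d[mm][:,1].min())
E
```

```text
[(np.int64(186), 5), (np.int64(187), 30), (np.int64(191), 55), (np.int64(191), 80), (np.int64(193), 105), (np.int64(194), 130)] [(np.int64(327), 5), (np.int64(326), 30), (np.int64(323), 55), (np.int64(322), 80), (np.int64(321), 105), (np.int64(319), 130)]
edge yaw 82.06 [549.3 -68.1]
edge yaw 81.86 [434.2 -55.9]
rear 215 149 [540.   -0.7  12. ]
rear 300 148 [460.9   9.5  12. ]
width [-115.63077] e [-0.13986826 -0.9901701 ] yaw -98.040215
press origin [ 478.73809018 -154.10676853]
tcp in press x,y -205.69357651832527 0.4406379439196755
tool yaw -98.0134349374214
5354 [496.0037783  -32.23970994 108.22571914]
blade yaw 81.65369 tip y -80.46063106330976
```

Emit:
{"api": "send_rows", "payload": {
  "motion": [
    {"offset": [15,0,10],"dr": [0,0,0]},
    {"offset": [18,0.5,20],"dr": [0,0,0]},
    {"offset": [10,0,20],"dr": [0,0,0]},
    {"offset": [3,0,12],"dr": [0,0,0]},
    {"offset": [0,0,4],"dr": [0,0,0]},
    {"offset": [0,0,0],"dr": [0,0,0]},
    {"offset": [0,0,0],"dr": [0,0,0]},
    {"offset": [0,0,0],"dr": [0,0,0]}
  ]
}}

```text
clock: 6.55
tcp_pos: [502.2, 4.7, 45.3]
eef_rot: [0.001, -0.656, 0.754, -0.0]
ft_force: [-0.4, 0.8, -1.1]
width: 13.6
grip_force: 30.0
```

Emit:
{"api": "send_rows", "payload": {
  "motion": [
    {"offset": [0,0,1],"dr": [0,0,0]},
    {"offset": [0,0,1],"dr": [0,0,0]},
    {"offset": [0,0,0],"dr": [0,0,0]}
  ]
}}

```text
clock: 6.85
tcp_pos: [501.6, 4.3, 42.7]
eef_rot: [0.0, -0.656, 0.755, -0.0]
ft_force: [0.4, 0.0, -1.7]
width: 13.9
grip_force: 30.0
```

```bash
python3 - <<'E'
from h import *
print(manip.observe()["tcp_pos"],manip.observe()["ft_force"])
im,d=manip.grab_frame("scene"); c=cv2.resize(im[110:200,130:270],None,fx=5,fy=5,interpolation=3); cv2.imwrite("pics/s2.png",c[...,::-1])
E
```

```text
[501.60087702   4.34725894  42.73294935] [ 0.41475953  0.0286412  -1.729333  ]
```

View pics/s2.png

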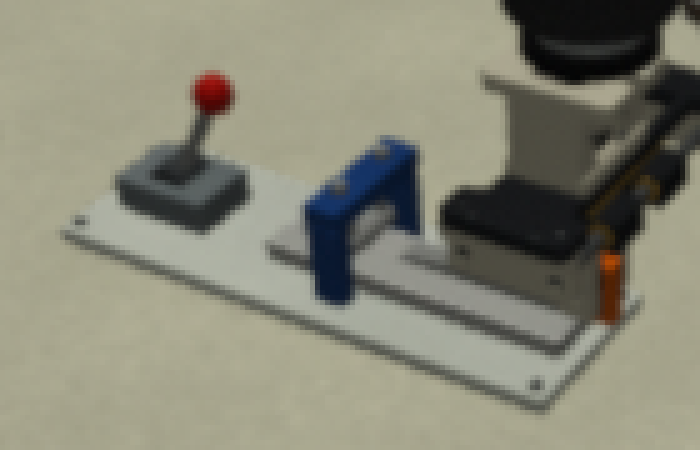

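The crop shows the feeler above the platen, its tip at about (405,255), still short of the bar at (375,225). Now feeling downward.

Emit:
{"api": "send_rows", "payload": {
  "motion": [
    {"offset": [0,0,2],"dr": [0,0,0]},
    {"offset": [0,0,2],"dr": [0,0,0]},
    {"offset": [0,0,0],"dr": [0,0,0]},
    {"offset": [0,0,0],"dr": [0,0,0]}
  ]
}}

```text
clock: 7.3
tcp_pos: [501.6, 4.2, 38.5]
eef_rot: [-0.0, -0.656, 0.755, 0.0]
ft_force: [0.0, 0.1, -1.4]
width: 13.9
grip_force: 30.0
```

Emit:
{"api": "send_rows", "payload": {
  "motion": [
    {"offset": [0,0,1],"dr": [0,0,0]},
    {"offset": [0,0,0],"dr": [0,0,0]}
  ]
}}

```text
clock: 7.5
tcp_pos: [501.5, 4.2, 37.6]
eef_rot: [-0.0, -0.656, 0.755, 0.0]
ft_force: [0.3, 0.1, -0.9]
width: 14.0
grip_force: 30.0
```

Emit:
{"api": "send_rows", "payload": {
  "motion": [
    {"offset": [0,0,1],"dr": [0,0,0]},
    {"offset": [0,0,0],"dr": [0,0,0]}
  ]
}}

```text
clock: 7.7
tcp_pos: [501.5, 4.2, 36.6]
eef_rot: [-0.0, -0.656, 0.755, 0.0]
ft_force: [-0.2, -0.1, -1.7]
width: 13.6
grip_force: 30.0
```

Emit:
{"api": "send_rows", "payload": {
  "motion": [
    {"offset": [0,0,0.7],"dr": [0,0,0]},
    {"offset": [0,0,0],"dr": [0,0,0]}
  ]
}}

```text
clock: 7.9
tcp_pos: [501.7, 4.3, 36.2]
eef_rot: [0.0, -0.656, 0.755, -0.0]
ft_force: [-1.0, 0.3, 2.4]
width: 13.8
grip_force: 30.0
```

Emit:
{"api": "send_rows", "payload": {
  "motion": [
    {"offset": [0,0,0.7],"dr": [0,0,0]},
    {"offset": [0,0,0],"dr": [0,0,0]}
  ]
}}

```text
clock: 8.1
tcp_pos: [501.7, 4.3, 36.2]
eef_rot: [0.0, -0.656, 0.755, -0.0]
ft_force: [-4.3, 1.5, 12.7]
width: 13.8
grip_force: 30.0
```

Emit:
{"api": "send_rows", "payload": {
  "motion": [
    {"offset": [0,0,0.7],"dr": [0,0,0]},
    {"offset": [0,0,0],"dr": [0,0,0]}
  ]
}}

```text
clock: 8.3
tcp_pos: [501.8, 4.3, 36.1]
eef_rot: [0.0, -0.656, 0.754, -0.0]
ft_force: [-7.2, 1.9, 19.6]
width: 13.8
grip_force: 30.0
```

Emit:
{"api": "send_rows", "payload": {
  "motion": [
    {"offset": [0,0,-1.5],"dr": [0,0,0]},
    {"offset": [0,0,0],"dr": [0,0,0]}
  ]
}}

```text
clock: 8.5
tcp_pos: [501.8, 4.4, 36.3]
eef_rot: [0.0, -0.656, 0.755, -0.0]
ft_force: [0.4, 0.1, -0.6]
width: 13.8
grip_force: 30.0
```

Emit:
{"api": "send_rows", "payload": {
  "motion": [
    {"offset": [4,0,0],"dr": [0,0,0]},
    {"offset": [5,0,0],"dr": [0,0,0]},
    {"offset": [5,0,0],"dr": [0,0,0]},
    {"offset": [4,0,0],"dr": [0,0,0]},
    {"offset": [2,0,0],"dr": [0,0,0]},
    {"offset": [0,0,0],"dr": [0,0,0]},
    {"offset": [0,0,0],"dr": [0,0,0]}
  ]
}}

```text
clock: 9.2
tcp_pos: [499.1, -16.0, 36.2]
eef_rot: [-0.0, -0.656, 0.755, -0.0]
ft_force: [1.6, -2.7, 3.6]
width: 14.2
grip_force: 30.0
```

Emit:
{"api": "send_rows", "payload": {
  "motion": [
    {"offset": [2,0,-0.2],"dr": [0,0,0]},
    {"offset": [4,0,0],"dr": [0,0,0]},
    {"offset": [4,0,0],"dr": [0,0,0]},
    {"offset": [2,0,0],"dr": [0,0,0]},
    {"offset": [1,0,0],"dr": [0,0,0]},
    {"offset": [0,0,0],"dr": [0,0,0]}
  ]
}}

```text
clock: 9.8
tcp_pos: [496.9, -28.7, 36.2]
eef_rot: [-0.0, -0.656, 0.755, 0.0]
ft_force: [0.6, 1.9, 2.5]
width: 13.7
grip_force: 30.0
```

Emit:
{"api": "send_rows", "payload": {
  "motion": [
    {"offset": [1,0,0],"dr": [0,0,0]},
    {"offset": [1,0,0],"dr": [0,0,0]}
  ]
}}

```text
clock: 10.0
tcp_pos: [496.7, -30.4, 36.2]
eef_rot: [0.0, -0.656, 0.755, 0.0]
ft_force: [0.4, 3.5, 3.2]
width: 13.5
grip_force: 30.0
```

Emit:
{"api": "send_rows", "payload": {
  "motion": [
    {"offset": [1,0,0],"dr": [0,0,0]},
    {"offset": [1,0,0],"dr": [0,0,0]}
  ]
}}

```text
clock: 10.2
tcp_pos: [496.5, -32.4, 36.2]
eef_rot: [0.0, -0.656, 0.755, 0.0]
ft_force: [-0.6, 1.3, 3.7]
width: 14.0
grip_force: 30.0
```

Emit:
{"api": "send_rows", "payload": {
  "motion": [
    {"offset": [1,0,-0.3],"dr": [0,0,0]},
    {"offset": [1,0,0],"dr": [0,0,0]}
  ]
}}

```text
clock: 10.4
tcp_pos: [495.5, -34.7, 36.2]
eef_rot: [-0.001, -0.656, 0.755, 0.0]
ft_force: [-0.1, 0.6, 0.7]
width: 13.9
grip_force: 30.0
```

Emit:
{"api": "send_rows", "payload": {
  "motion": [
    {"offset": [1,0,0],"dr": [0,0,0]},
    {"offset": [1,0,0],"dr": [0,0,0]}
  ]
}}

```text
clock: 10.6
tcp_pos: [495.4, -36.7, 36.3]
eef_rot: [-0.0, -0.656, 0.755, 0.0]
ft_force: [0.5, -0.1, -1.4]
width: 13.7
grip_force: 30.0
```

Emit:
{"api": "send_rows", "payload": {
  "motion": [
    {"offset": [1,0,0],"dr": [0,0,0]},
    {"offset": [1,0,0],"dr": [0,0,0]}
  ]
}}

```text
clock: 10.8
tcp_pos: [495.2, -38.6, 36.3]
eef_rot: [-0.0, -0.656, 0.755, 0.0]
ft_force: [-0.2, 0.2, -1.3]
width: 13.7
grip_force: 30.0
```

Emit:
{"api": "send_rows", "payload": {
  "motion": [
    {"offset": [1,0,0],"dr": [0,0,0]},
    {"offset": [1,0,0],"dr": [0,0,0]}
  ]
}}

```text
clock: 11.0
tcp_pos: [495.2, -40.4, 36.5]
eef_rot: [-0.0, -0.656, 0.755, 0.0]
ft_force: [0.1, 0.5, 0.3]
width: 14.0
grip_force: 30.0
```

Emit:
{"api": "send_rows", "payload": {
  "motion": [
    {"offset": [1,0,0],"dr": [0,0,0]},
    {"offset": [0.5,0,0],"dr": [0,0,0]}
  ]
}}

```text
clock: 11.2
tcp_pos: [495.1, -41.9, 36.5]
eef_rot: [-0.0, -0.656, 0.755, 0.0]
ft_force: [0.9, -1.2, -1.9]
width: 13.8
grip_force: 30.0
```

Emit:
{"api": "send_rows", "payload": {
  "motion": [
    {"offset": [1,0,0],"dr": [0,0,0]},
    {"offset": [0.5,0,0],"dr": [0,0,0]}
  ]
}}

```text
clock: 11.4
tcp_pos: [494.9, -43.3, 36.6]
eef_rot: [0.0, -0.656, 0.755, 0.0]
ft_force: [-0.0, 0.2, -1.3]
width: 13.8
grip_force: 30.0
```

Emit:
{"api": "send_rows", "payload": {
  "motion": [
    {"offset": [1,0,0.2],"dr": [0,0,0]},
    {"offset": [0.5,0,0],"dr": [0,0,0]}
  ]
}}

```text
clock: 11.6
tcp_pos: [494.7, -44.8, 36.4]
eef_rot: [0.0, -0.656, 0.755, 0.0]
ft_force: [-0.2, -0.1, -0.9]
width: 14.1
grip_force: 30.0
```

Emit:
{"api": "send_rows", "payload": {
  "motion": [
    {"offset": [1,0,0],"dr": [0,0,0]},
    {"offset": [0.5,0,0],"dr": [0,0,0]}
  ]
}}

```text
clock: 11.8
tcp_pos: [494.5, -46.3, 36.3]
eef_rot: [-0.0, -0.656, 0.755, 0.0]
ft_force: [-0.7, 0.5, -1.7]
width: 13.7
grip_force: 30.0
```

Emit:
{"api": "send_rows", "payload": {
  "motion": [
    {"offset": [1,0,0],"dr": [0,0,0]},
    {"offset": [0.5,0,0],"dr": [0,0,0]}
  ]
}}

```text
clock: 12.0
tcp_pos: [494.4, -47.6, 36.4]
eef_rot: [0.0, -0.656, 0.755, 0.0]
ft_force: [-1.1, 2.3, -2.1]
width: 13.8
grip_force: 30.0
```

Emit:
{"api": "send_rows", "payload": {
  "motion": [
    {"offset": [0.7,0,0],"dr": [0,0,0]},
    {"offset": [0,0,0],"dr": [0,0,0]}
  ]
}}

```text
clock: 12.2
tcp_pos: [494.4, -48.2, 36.4]
eef_rot: [0.0, -0.656, 0.755, -0.0]
ft_force: [0.3, 2.4, -1.5]
width: 13.6
grip_force: 30.0
```

Emit:
{"api": "send_rows", "payload": {
  "motion": [
    {"offset": [0.7,0,0],"dr": [0,0,0]},
    {"offset": [0,0,0],"dr": [0,0,0]}
  ]
}}

```text
clock: 12.4
tcp_pos: [494.3, -48.9, 36.4]
eef_rot: [0.0, -0.656, 0.755, -0.0]
ft_force: [0.9, 4.0, -1.3]
width: 13.6
grip_force: 30.0
```

Emit:
{"api": "send_rows", "payload": {
  "motion": [
    {"offset": [0.6,0,0],"dr": [0,0,0]},
    {"offset": [0,0,0],"dr": [0,0,0]}
  ]
}}

```text
clock: 12.6
tcp_pos: [494.3, -49.5, 36.4]
eef_rot: [0.0, -0.656, 0.755, -0.0]
ft_force: [1.2, 4.9, -2.6]
width: 14.1
grip_force: 30.0
```

Emit:
{"api": "send_rows", "payload": {
  "motion": [
    {"offset": [0.6,0,0],"dr": [0,0,0]},
    {"offset": [0,0,0],"dr": [0,0,0]}
  ]
}}

```text
clock: 12.8
tcp_pos: [494.3, -50.0, 36.4]
eef_rot: [0.0, -0.656, 0.755, -0.0]
ft_force: [-0.1, 6.1, -2.5]
width: 14.2
grip_force: 30.0
```

Emit:
{"api": "send_rows", "payload": {
  "motion": [
    {"offset": [0,0,0],"dr": [0,0,0]},
    {"offset": [0,0,0],"dr": [0,0,0]}
  ]
}}

```text
clock: 13.0
tcp_pos: [494.3, -50.0, 36.4]
eef_rot: [0.0, -0.656, 0.755, -0.0]
ft_force: [0.7, 6.2, -1.9]
width: 13.8
grip_force: 30.0
```

Emit:
{"api": "send_rows", "payload": {
  "motion": [
    {"offset": [0,0,0],"dr": [0,0,0]}
  ]
}}

```text
clock: 13.1
tcp_pos: [494.3, -50.0, 36.4]
eef_rot: [0.0, -0.656, 0.755, -0.0]
ft_force: [1.5, 6.0, -1.7]
width: 13.5
grip_force: 30.0
```

Steady 6 N drag. Releasing.

Emit:
{"api": "send_rows", "payload": {
  "motion": [
    {"offset": [0,0,0],"dr": [0,0,0]},
    {"offset": [0,0,0],"dr": [0,0,0]},
    {"offset": [0,0,0],"dr": [0,0,0]},
    {"offset": [0,0,0],"dr": [0,0,0]},
    {"offset": [0,0,0],"dr": [0,0,0]}
  ],
  "claw": 0.5
}}

```text
clock: 13.6
tcp_pos: [493.8, -50.5, 36.4]
eef_rot: [-0.0, -0.656, 0.755, 0.0]
ft_force: [-1.2, 0.7, 0.2]
width: 42.6
grip_force: 0.0
```

Emit:
{"api": "send_rows", "payload": {
  "motion": [
    {"offset": [0,0,-20],"dr": [0,0,0]},
    {"offset": [0,0,-40],"dr": [0,0,0]},
    {"offset": [0,0,-45],"dr": [0,0,0]},
    {"offset": [0,0,-40],"dr": [0,0,0]},
    {"offset": [0,0,-20],"dr": [0,0,0]},
    {"offset": [0,0,0],"dr": [0,0,0]},
    {"offset": [0,0,0],"dr": [0,0,0]}
  ]
}}

```text
clock: 14.3
tcp_pos: [493.8, -50.2, 201.5]
eef_rot: [0.0, -0.656, 0.755, -0.0]
ft_force: [0.9, 0.1, -0.3]
width: 44.0
grip_force: 0.0
```

```bash
python3 - <<'E'
from h import *
s=manip.observe(); print(s["tcp_pos"].round(1),s["joint_pos"].round(2))
C=cam("wrist"); im,d=manip.grab_frame("wrist"); np.savez("w3.npz",im=im,d=d,R=C[1],p=C[2])
cv2.imwrite("pics/w3.png",im[...,::-1]); P=cloud(C,d)
h=cv2.cvtColor(im,cv2.COLOR_RGB2HSV); H,S,V=h[...,0],h[...,1],h[...,2]
m=(H>105)&(H<130)&(S>110)&(abs(P[...,2]-85)<7)&(P[...,1]<-80)
q=P[m]; print("crosspiece",m.sum(),q.mean(0).round(1),cv2.minAreaRect(q[:,:2].astype(np.float32)))
m=((H<6)|(H>172))&(S>150)&(P[...,2]>80)&(P[...,1]<-150); print("red",m.sum(),P[m].mean(0).round(1),np.nonzero(m)[1].mean(),np.nonzero(m)[0].mean(),P[m].max(0))
m=(H>4)&(H<18)&(S>150)&(P[...,2]>60); print("org top",P[m].mean(0))
E
```

```text
[493.8 -50.2 201.5] [ 0.3   0.08 -0.41 -0.   -1.08 -0.43]
crosspiece 2186 [ 479.8 -152.9   80.5] ((479.6546630859375, -153.074462890625), (25.300046920776367, 85.77281188964844), 81.2213363647461)<stdin>:8: RuntimeWarning: Mean of empty slice.
  ret = um.true_divide(
  ret = ret.dtype.type(ret / rcount)
Traceback (most recent call last):
ValueError: zero-size array to reduction operation maximum which has no identity
```

View pics/w3.png

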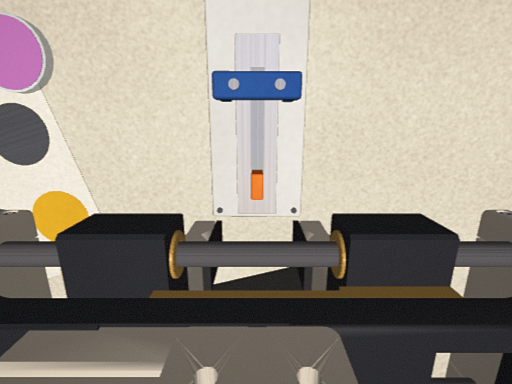

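Wrist view: orange grip at (257,185), blade lying along the platen and passing under the blue bridge (bar at about (257,85)), tip just beyond at (258,68). Left nipped and straight. Now to the lever.

Emit:
{"api": "send_rows", "payload": {
  "motion": [
    {"offset": [20,0,0],"dr": [0,0,0]},
    {"offset": [35,0,0],"dr": [0,0,0]},
    {"offset": [40,0,0],"dr": [0,0,0]},
    {"offset": [40,0,0],"dr": [0,0,0]},
    {"offset": [20,0,0],"dr": [0,0,0]},
    {"offset": [5,0,0],"dr": [0,0,0]},
    {"offset": [0,0,0],"dr": [0,0,0]},
    {"offset": [0,0,0],"dr": [0,0,0]}
  ],
  "claw": 0
}}

```text
clock: 15.15
tcp_pos: [471.5, -208.2, 200.6]
eef_rot: [-0.0, -0.656, 0.755, 0.001]
ft_force: [0.7, 0.5, 0.3]
width: 0.6
grip_force: 0.0
```

```bash
cat > red.py <<'E'
from h import *
s=manip.observe(); O=np.array([479.3,-153]); e=np.array([-.14,-.99]); n=np.array([.99,-.14])
print(s["clock"],s["tcp_pos"].round(1),"tcp press x,y",(s["tcp_pos"][:2]-O)@e,(s["tcp_pos"][:2]-O)@n,"width",s["width"])
for k in("wrist","scene","side"):
    C=cam(k); im,d=manip.grab_frame(k); P=cloud(C,d)
    h=cv2.cvtColor(im,cv2.COLOR_RGB2HSV); H,S,V=h[...,0],h[...,1],h[...,2]
    m=((H<6)|(H>172))&(S>150)&(P[...,2]>60)&(P[...,2]<140)&(P[...,1]<-180)&(P[...,1]>-400)&(abs(P[...,0]-465)<50)
    if not m.any(): print(k,"none"); continue
    v,u=np.nonzero(m); q=P[m].mean(0); p,dd=ray(C,u.mean(),v.mean()); q=q+dd/np.linalg.norm(dd)*8
    print(k,m.sum(),"centre",q.round(1),"press",((q[:2]-O)@e).round(1),((q[:2]-O)@n).round(1))
E
python3 red.py
```

```text
15.15 [ 471.5 -208.2  200.6] tcp press x,y 55.742129349158475 -0.010853634532217882 width 0.5990088728683599
wrist 560 centre [ 464.3 -259.7  105.6] press 107.7 0.1
scene 43 centre [ 466.7 -258.1  106. ] press 105.8 2.3
side 16 centre [ 464.2 -255.8  107.9] press 103.9 -0.5
```

Emit:
{"api": "send_rows", "payload": {
  "motion": [
    {"offset": [4,0,20],"dr": [0,0,0]},
    {"offset": [0,0,35],"dr": [0,0,0]},
    {"offset": [0,0,35],"dr": [0,0,0]},
    {"offset": [0,0,18],"dr": [0,0,0]},
    {"offset": [0,0,2],"dr": [0,0,0]},
    {"offset": [0,0,0],"dr": [0,0,0]}
  ]
}}

```text
clock: 15.9
tcp_pos: [471.5, -212.3, 91.6]
eef_rot: [-0.0, -0.657, 0.754, 0.0]
ft_force: [0.2, 0.2, 0.5]
width: 0.0
grip_force: 0.0
```

Emit:
{"api": "send_rows", "payload": {
  "motion": [
    {"offset": [10,0,0],"dr": [0,0,0]},
    {"offset": [8,0,0],"dr": [0,0,0]},
    {"offset": [8,0,0],"dr": [0,0,0]},
    {"offset": [8,0,0],"dr": [0,0,0]},
    {"offset": [8,0,0],"dr": [0,0,0]},
    {"offset": [6,0,0],"dr": [0,0,0]}
  ]
}}

```text
clock: 16.5
tcp_pos: [464.3, -261.1, 91.5]
eef_rot: [0.0, -0.656, 0.755, -0.0]
ft_force: [-1.0, 0.7, 1.3]
width: 0.6
grip_force: 0.5
```

Emit:
{"api": "send_rows", "payload": {
  "motion": [
    {"offset": [8,0,0],"dr": [0,0,0]},
    {"offset": [8,0,0],"dr": [0,0,0]},
    {"offset": [8,0,0],"dr": [0,0,0]},
    {"offset": [4,0,0],"dr": [0,0,0]}
  ]
}}

```text
clock: 16.9
tcp_pos: [460.4, -288.8, 91.2]
eef_rot: [-0.0, -0.656, 0.755, 0.0]
ft_force: [0.8, 0.7, 0.2]
width: 0.3
grip_force: 0.4
```

```bash
python3 red.py
```

```text
16.9 [ 460.4 -288.8   91.2] tcp press x,y 137.05768877002305 0.28922196762753316 width 0.3375736154174583
wrist 1446 centre [ 456.7 -313.   113.6] press 161.5 0.1
scene 10 centre [ 462.3 -316.8  113.9] press 164.5 6.1
side none
```

Emit:
{"api": "send_rows", "payload": {
  "motion": [
    {"offset": [7,0,0],"dr": [0,0,0]},
    {"offset": [7,0,0],"dr": [0,0,0]},
    {"offset": [4,0,0],"dr": [0,0,0]},
    {"offset": [0,0,0],"dr": [0,0,0]}
  ]
}}

```text
clock: 17.45
tcp_pos: [458.0, -306.4, 91.3]
eef_rot: [-0.0, -0.656, 0.755, -0.0]
ft_force: [-1.2, 0.7, -0.3]
width: 0.4
grip_force: 0.0
```

Emit:
{"api": "send_rows", "payload": {
  "motion": [
    {"offset": [1.5,0,0],"dr": [0,0,0]},
    {"offset": [0,0,0],"dr": [0,0,0]}
  ]
}}

```text
clock: 17.65
tcp_pos: [457.9, -307.4, 91.4]
eef_rot: [0.0, -0.656, 0.755, -0.0]
ft_force: [-0.6, 1.4, 0.6]
width: 0.4
grip_force: 0.1
```

Emit:
{"api": "send_rows", "payload": {
  "motion": [
    {"offset": [1,0,0],"dr": [0,0,0]},
    {"offset": [0,0,0],"dr": [0,0,0]}
  ]
}}

```text
clock: 17.85
tcp_pos: [457.7, -308.2, 91.4]
eef_rot: [0.0, -0.656, 0.755, 0.0]
ft_force: [-0.2, 1.7, -0.4]
width: 0.3
grip_force: 0.3
```

Emit:
{"api": "send_rows", "payload": {
  "motion": [
    {"offset": [1,0,0],"dr": [0,0,0]},
    {"offset": [0,0,0],"dr": [0,0,0]}
  ]
}}

```text
clock: 18.05
tcp_pos: [457.6, -309.2, 91.3]
eef_rot: [-0.0, -0.656, 0.755, 0.0]
ft_force: [1.0, 0.8, 0.0]
width: 0.5
grip_force: 0.4
```

Emit:
{"api": "send_rows", "payload": {
  "motion": [
    {"offset": [1,0,0],"dr": [0,0,0]},
    {"offset": [1,0,0],"dr": [0,0,0]},
    {"offset": [0,0,0],"dr": [0,0,0]}
  ]
}}

```text
clock: 18.35
tcp_pos: [457.3, -311.3, 91.3]
eef_rot: [-0.0, -0.656, 0.755, 0.0]
ft_force: [-0.1, 0.2, -0.6]
width: 0.5
grip_force: 0.4
```

Emit:
{"api": "send_rows", "payload": {
  "motion": [
    {"offset": [1,0,0],"dr": [0,0,0]},
    {"offset": [0,0,0],"dr": [0,0,0]}
  ]
}}

```text
clock: 18.55
tcp_pos: [457.2, -312.0, 91.3]
eef_rot: [0.0, -0.656, 0.755, 0.0]
ft_force: [0.1, 4.8, -0.9]
width: 0.4
grip_force: 1.6
```

Emit:
{"api": "send_rows", "payload": {
  "motion": [
    {"offset": [1,0,0],"dr": [0,0,0]},
    {"offset": [0,0,0],"dr": [0,0,0]}
  ]
}}

```text
clock: 18.75
tcp_pos: [457.1, -312.3, 91.2]
eef_rot: [0.0, -0.656, 0.755, 0.0]
ft_force: [0.3, 7.6, 0.5]
width: 0.6
grip_force: 3.8
```

```bash
python3 red.py
```

```text
18.75 [ 457.1 -312.3   91.2] tcp press x,y 160.83819122964374 0.32984903432803137 width 0.5783458939708274
wrist 1428 centre [ 453.4 -336.   105.2] press 184.8 -0.0
scene 9 centre [ 459.8 -338.5  105.4] press 186.4 6.6
side none
```

Stop felt. One more small push, then retreat.

Emit:
{"api": "send_rows", "payload": {
  "motion": [
    {"offset": [0.7,0,0],"dr": [0,0,0]},
    {"offset": [0,0,0],"dr": [0,0,0]},
    {"offset": [-10,0,0],"dr": [0,0,0]},
    {"offset": [-20,0,0],"dr": [0,0,0]},
    {"offset": [-20,0,-10],"dr": [0,0,0]},
    {"offset": [-10,0,-30],"dr": [0,0,0]},
    {"offset": [0,0,-40],"dr": [0,0,0]},
    {"offset": [0,0,-40],"dr": [0,0,0]},
    {"offset": [-20,0,-20],"dr": [0,0,0]},
    {"offset": [0,0,0],"dr": [0,0,0]}
  ]
}}

```text
clock: 19.9
tcp_pos: [470.0, -234.3, 235.4]
eef_rot: [0.002, -0.656, 0.754, -0.003]
ft_force: [-0.5, -0.3, -0.6]
width: 0.3
grip_force: 0.0
```

Emit:
{"api": "send_rows", "payload": {
  "motion": [
    {"offset": [-40,0,0],"dr": [0,0,0]},
    {"offset": [-40,0,0],"dr": [0,0,0]},
    {"offset": [-40,0,0],"dr": [0,0,0]},
    {"offset": [-30,0,0],"dr": [0,0,0]},
    {"offset": [0,0,0],"dr": [0,0,0]},
    {"offset": [0,0,0],"dr": [0,0,0]}
  ]
}}

```text
clock: 20.5
tcp_pos: [488.8, -85.7, 230.9]
eef_rot: [-0.0, -0.657, 0.754, -0.0]
ft_force: [-0.2, -0.7, 0.2]
width: 0.1
grip_force: 0.0
```

```bash
python3 red.py; python3 - <<'E'
from h import *
im,d=manip.grab_frame("wrist"); im2,_=manip.grab_frame("scene")
a=cv2.resize(im2[100:210,120:280],(512,352),interpolation=3)
cv2.imwrite("pics/fin.png",np.vstack([cv2.resize(im[:230],(512,230)),a])[...,::-1])
E
```

```text
20.5 [488.8 -85.7 230.9] tcp press x,y -67.91985753760103 -0.05368886731528377 width 0.12184521509834971
wrist none
scene 41 centre [ 455.4 -332.7  106.5] press 181.3 1.5
side 17 centre [ 453.3 -330.6  107.3] press 179.5 -0.9
```

View pics/fin.png

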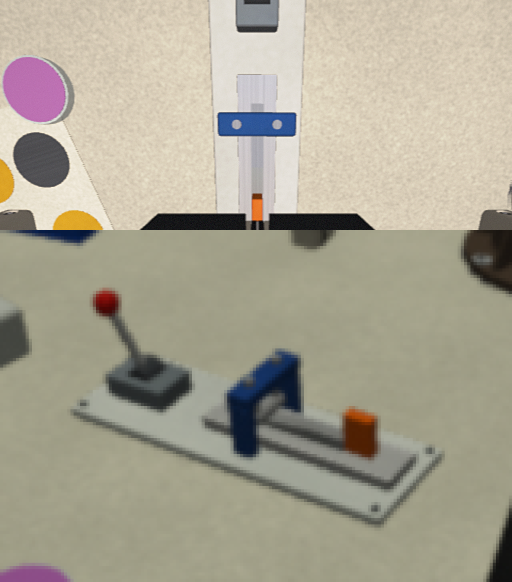

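The final view shows the feeler nipped under the blue bar (tip past the bridge at (257,105)), and the red ball at (106,302), leaning fully away.

```bash
python3 -c "
from cell import manip
print(manip.sign_off())"
```

```text
the job is handed in; nothing more can be done
None
```

The feeler is nipped under the pressure bar at a steady 6 N measured drag, the red lever is thrown over to its stop, and the job was handed in at about 21 s. I estimate the bar load stayed well under 14 N, but it was not measured directly.

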